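# Set the lathe's speed-range dial and confirm

## Task

Get the bowl lathe ready for its next blank: push the orange tab on the control console's dial round, from the side with the fingertips and without pinching it, until the dial clicks in at the green mark. Then press the round white button on the console all the way down to confirm, and only then, and let it come back up. Nothing is to be picked up; leave the steel centre, the wooden bowl and the chuck key where they are.

Things in the scene. Friction and masses are not known exactly. Their poses are not given: they have to be found in the camera images.
- console: Lathe control console, a fixed cream box 280 x 280 mm and 60 mm high with a dark grey level top, lying on the bench. Origin at the centre of its underside; z up; its front (-x side) roughly faces the robot. The dial is at the middle of its top, the button towards its far (+x) side.
- dial_hub (a point): The dial's vertical axis at the height of the console's top face (60 mm above the bench). Fixed to the console. The dial is an aluminium disc of 55 mm radius, 14 mm thick, lying on the console, with a black cap 36 mm across whose top is 20 mm above the console's face.
- pointer (a point): A point on the dial straight out along its tab, 98 mm from the axis, 2 mm above the console's face: over the middle of a mark when the dial points to it.
- tab_tip (a point): On the top edge of the dial's orange tab, 68 mm from the axis, 38 mm above the console's face; turns with the dial. The tab is an upright radial fin 14 mm thick, from 26 to 78 mm from the axis and from 4 to 38 mm above the console's face, so it sticks out past the disc. Touching both its side faces at once counts as pinching.
- range_dial (a joint): Dial angle in rad, growing anticlockwise seen from above; 0: the tab points to the console's front (-x). Stops at +-1.99. It clicks in at 0, +-0.628, +-1.257, +-1.885 and springs to the nearest, but can stick within 0.12 of half-way between; a step takes up to 6 N sideways at the tab, then it jumps ahead into the next click. Starts within +-0.9, clicked in or stuck half-way.
- mark_green: The green mark: a flat disc 20 mm across, 1.5 mm thick, on the console's top, 98 mm from the dial's axis. Origin: centre of its underside. The green, red, blue and yellow marks are shuffled over the click positions -1.885, -1.257, 1.257 and 1.885; the three between have white marks.
- mark_red: The red mark, as the green one.
- mark_blue: The blue mark, as the green one.
- mark_yellow: The yellow mark, as the green one.
- confirm_top (a point): Centre of the top of the round white push button, 28 mm across, in a black housing on the console's top, 90 mm from the dial's axis on the side away from the console's front. It moves down with the button.
- confirm (a joint): How far the button is pressed, in m: 0 up, 0.006 fully down (about 5 N). It springs back.
- centre_mid (a point): Loose steel lathe centre standing on the console near its far left corner, point up: 34 mm across, 45 mm high, 150 g. The point is on its axis 22 mm above its foot; z is its axis.
- bowl_mid (a point): Loose turned wooden bowl, 110 mm across the rim and 50 mm high, on the bench to the left of the console. The point is on its axis, 25 mm above its foot; z is its axis.
- key_mid (a point): Loose dark steel T-handled chuck key lying on the bench to the right of the console, about 110 mm long, the crossbar 80 mm, 16 mm thick. The point is at the middle of its shaft, 8 mm above the bench.
Things that resemble listed ones, but are neither listed nor needed, are in the scene too. There is more than one size of the part that bears centre_mid; the job needs the middle-sized.

How it is judged:
On the way, in this order (a step that is already met when the one before it is completed fails the run):
1. the dial has been pushed round and rests at the green mark (horizontal distance between pointer and mark_green below 0.01 m and velocity of joint range_dial between -0.2 and 0.2 rad/s), for 0.3 s.
2. the white button is pressed down (value of joint confirm above 0.0045 m and horizontal distance between pointer and mark_green below 0.01 m), for 0.05 s.
At the end, for the whole second after the job is handed in: The dial rests clicked in at the green mark (its pointer within 10 mm of the mark's centre), the button has been pressed at least 4.5 mm after that and is up again (under 1.5 mm), and the centre, bowl and chuck key are within 15 mm of where they stood and not tipped (horizontal distance between pointer and mark_green below 0.01 m and velocity of joint range_dial between -0.1 and 0.1 rad/s and value of joint confirm below 0.0015 m and distance of each of centre_mid, bowl_mid, key_mid from where it was at the start of the episode below 0.015 m and angle between each of centre_mid, bowl_mid, key_mid's own z axis and vertical below 0.3 rad); the robot touches nothing.
It fails at once if the tab is pinched (both its side faces touched at once) (contact force between the fingers and tab_left above 0.5 N and contact force between the fingers and tab_right above 0.5 N).
It fails at once if the button is pressed while the dial is not at the green mark (value of joint confirm above 0.003 m and horizontal distance between pointer and mark_green above 0.015 m).
It fails at once if the steel centre, bowl or chuck key is moved, lifted or tipped (distance of any of centre_mid, bowl_mid, key_mid from where it was at the start of the episode above 0.02 m or angle between any of centre_mid, bowl_mid, key_mid's own z axis and vertical above 0.4 rad).
It also fails if it takes over 64 s, if anything falls off the work surface, if the arm or the gripper's body presses on something with over 40 N, if the wrist force passes 120 N, or if a joint passes its speed limit or range.

## Robot

A 6-joint arm with a two-finger parallel gripper is mounted at the origin on the work surface. World frame = base frame: x ahead of the robot, y to its left, z up, the work surface at z = 0. Lengths are in m, angles in rad, forces in N, time in s.
With the tool pointing down it reaches from about 0.25 to 0.725 m from the base axis. Payload 4 kg.
Tool frame: the origin (TCP) lies where the fingers leave the gripper's body, on its centre line; the fingertips stand 73 mm ahead of it and the grasp point (between the pads) lies 54 mm ahead of it (bot.tips_ahead is the z of the fingertips in the tool frame, in m); z points along the fingers, y is the direction in which the jaws open and shut (so a half turn about z gives the same grasp; the last joint's range is limited). The gripper opens to 85 mm and grips with 20 to 120 N. Pads are 22 mm wide; open, the fingers measure 114 mm over their backs; the gripper's body (76 mm by 85 mm) begins 54 mm behind the grasp point. The pads swing forward as they close: fully open they stand 13 mm farther back than shut.
Start: joints at [-1.18, 0.241, 0.005, 1.335, 0, 1.571], TCP at [0.19, -0.462, 0.304] pointing down, gripper open.
Joint ranges: [-2.72, 2.72], [-1.05, 1.87], [-1.09, 1.28], [-1.99, 2.15], [-1.42, 1.44], [-3.14, 3.14]. Speed limits (rad/s): [2.79, 2.79, 3.14, 3.14, 3.14, 3.14].

## Interface

Orientations are given as a unit quaternion [x, y, z, w].
In Python, from workcell import readout, camera, get_calibration, order, bot gives the robot as it stands.
- The arm moves only by the tool send_rows, never from a script. Its argument "moves" is a list of rows, each a list of 3 entries, a list of its own where there are three numbers: the shift along the tool's x, y, z in mm, then the turn, a rotation vector about the tool's x, y, z in rad, then the finger opening in mm, from 0 to 85.4. In form: [[[dx, dy, dz], [ax, ay, az], grip], ...]. A call has 1 to 12 rows; each row is the pose to reach, as a shift and turn from the pose measured when the call began, along the tool's axes at that moment; what a row does not reach only later rows make up. A row lasts 1/12 s, in which the tool goes at most 41.7 mm and 7.16 degrees, less where a joint would pass 70% of its speed; a pose out of reach is approached as far as the arm can. A call with a gripper value outside its range is refused whole. The fingers move at their own pace and stop on an object; the grip force is fixed at half the most. Time passes only in rows, so rows that repeat a pose let the fingers close. It gives the time, the measured TCP pose, the force and the opening at its end, in the units of the state.
- readout.get_obs(): the state, without advancing time (a new reading comes with each control period).
- camera(name): name is "scene" or "top"; returns the picture (384x512x3 uint8, red, green, blue); there is no depth.
- get_calibration(name): a dict with "fx", "fy", "cx", "cy" (pixels), "R" (3x3) and "t" (3): a world point X has camera coordinates R X + t. Camera axes: x right, y down, z forward; pixel columns grow to the right and rows downward; lengths in m; the calibration is good to about 2 mm. A picture is of the moment at which its call begins. get_calibration takes no time and is no camera call.
- order.job_done(): hands the job in, once; it reports no verdict.
The state is a dict: "clock": time; "joint_pos": joint angles; "joint_vel": joint speeds; "tau": joint torques, N m; "eef_pos": TCP position; "tool_rot": TCP orientation; "ft_force": force on the tool from outside, world axes, zero at the start; "ft_torque": the same for the moment, N m; "grip_width": finger opening in m.
Only numpy, scipy, OpenCV 4.12 (cv2) and the standard library are available. Lean on these libraries where they do the work, as an engineer would, in place of code of your own. Each camera call takes 0.05 s, during which the arm holds its last target. There are 200 camera calls.

## Working session

There is one attempt and no reset: what is moved stays moved. The work goes in short steps, Python scripts to look and compute and a tool call to move; the robot and the scene stay as the last step left them, time stands still between calls to the robot, and variables do not carry over. Pictures are saved under pics/ and viewed, about 8 in all and at most 12, crops included, and the job is handed in when it is done.

Besides the shell and the picture viewer there is one more tool, called as name(argument=value, ...), one argument or row to a line, values as JSON. send_rows: Moves the arm, as the interface text tells. Its arguments: {"type":"object","properties":{"moves":{"type":"array","items":{"type":"array"}}},"required":["moves"]}

```bash
mkdir -p pics; ls
python3 - <<'E'
from workcell import readout, camera, get_calibration, order, bot
import cv2
for n in("scene","top"):
    im=camera(n); cv2.imwrite(f"pics/{n}0.png",cv2.cvtColor(im,cv2.COLOR_RGB2BGR))
    print(n,get_calibration(n))
print(readout.get_obs())
E
```

```text
pics
scene {'fx': 444.54943366422646, 'fy': 444.54943366422646, 'cx': 255.36379528304877, 'cy': 194.9515278522121, 'R': array([[-0.50126755,  0.86517125, -0.01447587],
       [ 0.6814704 ,  0.38441416, -0.62275504],
       [-0.53322503, -0.32203177, -0.78228294]]), 't': array([ 0.23692212, -0.34119685,  1.4534347 ])}
top {'fx': 444.7202627311784, 'fy': 444.7202627311784, 'cx': 256.33912728870183, 'cy': 192.7049572232932, 'R': array([[ 2.54536819e-03, -9.99329861e-01, -3.65150525e-02],
       [-9.98094606e-01, -2.87677902e-04, -6.17014898e-02],
       [ 6.16496367e-02,  3.66025300e-02, -9.97426477e-01]]), 't': array([0.05645721, 0.55690593, 1.02988672])}
{'clock': 0.1, 'joint_pos': array([-1.17998893e+00,  2.41347158e-01,  3.85596291e-03,  1.33518682e+00,
       -1.51744537e-05,  1.57078836e+00]), 'joint_vel': array([ 0.00086804, -0.00079276,  0.00291984,  0.00014283, -0.00013587,
        0.00048878]), 'tau': array([-2.75505357e-05, -3.73137903e+01,  2.53010219e+01,  1.08707068e-02,
        2.56733608e-05, -7.38510693e-06]), 'eef_pos': array([ 0.19030226, -0.46190895,  0.30309595]), 'tool_rot': array([ 9.80968157e-01,  1.94166397e-01, -1.90115781e-04, -9.21466392e-04]), 'ft_force': array([ 0.25215746, -0.16520628, -0.31944742]), 'ft_torque': array([ 0.02810122,  0.00231136, -0.01124085]), 'grip_width': 0.08519744445982085}
```

View pics/top0.png

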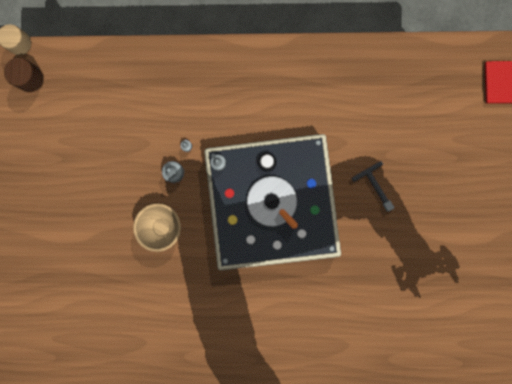

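View pics/scene0.png

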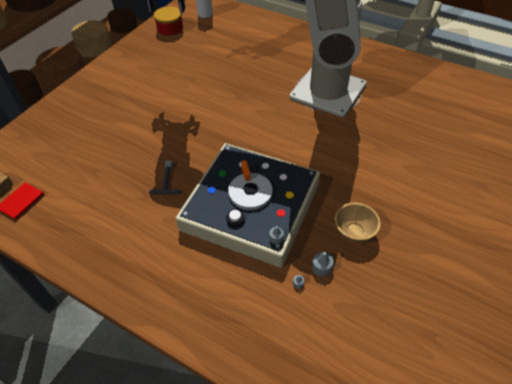

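The top view looks along -z with x up and y left. The dial hub is near (272,201), the orange tab near (288,218), green near (315,210), blue (312,184), yellow (232,219), red (229,193) and the button (267,161). The white marks are at (250,240), (277,245) and (302,234). The steel centre on the console is at (218,161), with look-alikes on the bench at (172,172) and (185,145).

For green, the candidates are (315,210) and the blue mark at (312,184). For the white button, the look-alikes are the white marks and the corner screws.

```bash
cat > h.py <<'E'
import numpy as np, cv2
from workcell import readout, camera, get_calibration, order, bot
C={n:get_calibration(n) for n in("scene","top")}
def back(n,uv,z):
    c=C[n]; d=c["R"].T@np.array([(uv[0]-c["cx"])/c["fx"],(uv[1]-c["cy"])/c["fy"],1]); o=-c["R"].T@c["t"]
    return o+d*(z-o[2])/d[2]
def proj(n,X):
    c=C[n]; p=c["R"]@np.asarray(X)+c["t"]; return np.array([c["fx"]*p[0]/p[2]+c["cx"],c["fy"]*p[1]/p[2]+c["cy"]])
def blobs(im,lo,hi,roi,amin=8):
    m=cv2.inRange(cv2.cvtColor(im,cv2.COLOR_RGB2HSV),lo,hi); k=np.zeros_like(m); x0,y0,x1,y1=roi; k[y0:y1,x0:x1]=m[y0:y1,x0:x1]
    n,_,s,c=cv2.connectedComponentsWithStats(k); return [(c[i].round(1),int(s[i,4])) for i in range(1,n) if s[i,4]>=amin]
COL=dict(green=((45,90,30),(85,255,255)),blue=((105,150,90),(130,255,255)),red=((0,180,120),(4,255,255)),yellow=((20,130,80),(32,255,255)),orange=((6,150,80),(16,255,255)),white=((0,0,120),(180,60,255)))
E
python3 - <<'E'
from h import *
rois=dict(top=(212,145,330,260),scene=(190,155,312,235))
for n in rois:
    im=cv2.cvtColor(cv2.imread(f"pics/{n}0.png"),cv2.COLOR_BGR2RGB)
    for k,(lo,hi) in COL.items():
        for c,a in blobs(im,lo,hi,rois[n]): print(n,k,c,a,back(n,c,.0615).round(4))
    x0,y0,x1,y1=rois[n]
    cv2.imwrite(f"pics/{n}0c.png",cv2.resize(cv2.cvtColor(im[y0:y1,x0:x1],cv2.COLOR_RGB2BGR),None,fx=5,fy=5,interpolation=cv2.INTER_CUBIC))
E
```

```text
top green [314.3 209.5] 75 [ 0.5164 -0.0745  0.0615]
top blue [311.  183.1] 70 [ 0.5759 -0.0675  0.0615]
top red [228.9 192.8] 42 [0.5539 0.1178 0.0615]
top yellow [232.1 219.4] 68 [0.4938 0.1102 0.0615]
top orange [288.5 219. ] 125 [ 0.495  -0.0167  0.0615]
top white [232.3 147. ] 149 [0.6585 0.1107 0.0615]
top white [326.5 163.2] 146 [ 0.6209 -0.1025  0.0615]
top white [218.9 162.9] 119 [0.6221 0.1411 0.0615]
top white [266.9 160.9] 140 [0.6264 0.0319 0.0615]
top white [270.1 197.4] 1364 [0.5436 0.0246 0.0615]
top white [301.3 233.2] 38 [ 0.4634 -0.0453  0.0615]
top white [250.2 239.2] 38 [0.4495 0.0692 0.0615]
top white [276.9 244.6] 38 [0.4377 0.0093 0.0615]
top white [308.3 257. ] 181 [ 0.4105 -0.0606  0.0615]
scene green [221.9 173.1] 53 [ 0.5156 -0.0745  0.0615]
scene blue [211.4 189.7] 49 [ 0.5755 -0.0674  0.0615]
scene red [280.3 212.7] 38 [0.5535 0.1174 0.0615]
scene yellow [289.1 194.5] 39 [0.4932 0.11   0.0615]
scene orange [200.7 161.8] 333 [ 0.5097 -0.1453  0.0615]
scene orange [296.8 158.9] 280 [0.3756 0.0721 0.0615]
scene orange [245.4 170.2] 117 [ 0.4771 -0.0264  0.0615]
scene white [265.  155.8] 9 [ 0.407  -0.0071  0.0615]
scene white [194.3 190.8] 40 [ 0.5997 -0.103   0.0615]
scene white [246.8 197.2] 563 [0.5523 0.0226 0.0615]
scene white [234.5 214.3] 102 [0.612  0.0236 0.0615]
scene white [207.9 228.1] 166 [ 0.677  -0.0098  0.0615]
scene white [272.2 230.2] 26 [0.6076 0.1248 0.0615]
scene white [281.5 231.9] 10 [0.6011 0.146  0.0615]
```

View pics/top0c.png

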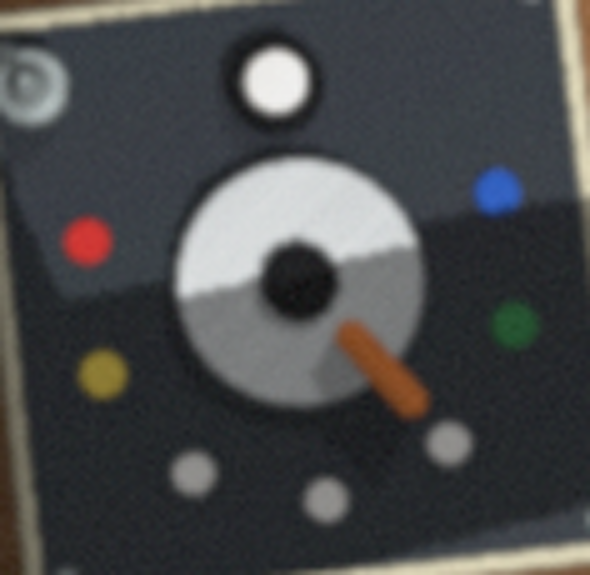

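The crop confirms the green mark as the dark green disc at full-image (314,210), with blue distinct at (311,183). The tab points near the white +0.628 mark, and the button is at (267,161).

Run:
```python
from h import *
from scipy.optimize import least_squares
A=np.array([1.257,1.885,-1.885,-1.257,.628,-.628,0])
P=np.array([[.516,-.0745],[.5757,-.0675],[.5537,.1176],[.4935,.1101],[.4634,-.0453],[.4495,.0692],[.4377,.0093]])
f=lambda p:(p[:2]-.098*np.c_[np.cos(A+p[2]),np.sin(A+p[2])]-P).ravel()
r=least_squares(f,[.535,.02,0]);h=r.x;print("hub,yaw",h.round(4),np.abs(r.fun).max())
# triangulations: button, tab centroid
def tri(a,b):
    M=[];v=[]
    for n,uv in(("top",a),("scene",b)):
        o=back(n,uv,.06);d=back(n,uv,.2)-o;d/=np.linalg.norm(d);Q=np.eye(3)-np.outer(d,d);M+=[Q];v+=[Q@o]
    return np.linalg.lstsq(np.vstack(M),np.hstack(v),rcond=None)[0]
B=tri((266.9,160.9),(234.5,214.3));print("button",B.round(4),"exp",(h[:2]+.09*np.array([np.cos(h[2]),np.sin(h[2])])).round(4))
# tab: best angle vs mask of orange in both views: match projected top edge centroid
best=[]
from cv2 import fillConvexPoly,convexHull
ms={}
for n in C:
    im=cv2.cvtColor(cv2.imread(f"pics/{n}0.png"),cv2.COLOR_BGR2HSV);ms[n]=cv2.inRange(im,np.array((4,140,70)),np.array((17,255,255)))>0
for a in np.arange(-1,1,.02):
    s=[]
    for n in C:
        u=-np.array([np.cos(a+h[2]),np.sin(a+h[2])]);w=np.array([-u[1],u[0]])
        pts=[proj(n,[*(h[:2]+r_*u+t*w),.06+z]) for r_ in(.026,.078) for t in(-.007,.007) for z in(.014,.038)]
        k=np.zeros((384,512),np.uint8);fillConvexPoly(k,convexHull(np.int32(np.round(pts))),1);k=k>0
        s.append((k&ms[n]).sum()/k.sum())
    best.append((round(sum(s),3),round(a,3)))
print(sorted(best)[-5:])
q=readout.get_obs()["tool_rot"]
from scipy.spatial.transform import Rotation as R
print(R.from_quat(q).as_matrix().round(3),bot.tips_ahead)
```

```text
hub,yaw [0.5349 0.0214 0.1205] 0.00045239181562128916
button [0.6237 0.0318 0.081 ] exp [0.6242 0.0322]
[(np.float64(1.339), np.float64(0.58)), (np.float64(1.355), np.float64(0.6)), (np.float64(1.36), np.float64(0.64)), (np.float64(1.375), np.float64(0.66)), (np.float64(1.463), np.float64(0.62))]
[[ 0.925  0.381 -0.001]
 [ 0.381 -0.925  0.002]
 [-0.    -0.002 -1.   ]] 0.0726
```

The hub, button (top at z 0.081) and yaw agree between the two views. The tab sits at +0.62, which is the +0.628 click, and green is one click anticlockwise at +1.257. I'll push from the tab's clockwise side with the fingers shut.

```bash
cat >> h.py <<'E'
from scipy.spatial.transform import Rotation as R
H=np.array([.5349,.0214]);Y=.1205
def ut(a): u=-np.array([np.cos(a+Y),np.sin(a+Y)]); return u,np.array([-u[1],u[0]])
def fing(a,r=.068,off=.0215): u,t=ut(a); return H+r*u-off*t
def rel(p,yaw=None):
    "move [mm, rad] in tool axes to world p; yaw = angle of tool y axis"
    o=readout.get_obs(); m=R.from_quat(o["tool_rot"]); d=m.inv().apply(np.asarray(p)-o["eef_pos"])*1e3
    rv=np.zeros(3)
    if yaw is not None:
        y=np.array([np.cos(yaw),np.sin(yaw),0]);z=np.array([0,0,-1.]); T=R.from_matrix(np.c_[np.cross(y,z),y,z]); rv=(m.inv()*T).as_rotvec()
    return d.round(1),rv.round(3)
E
python3 - <<'E'
from h import *
print(rel([*fing(.628,off=.042),.25],-.65))
E
```

```text
(array([ 424.3, -331. ,   53.7]), array([-0.002, -0.   , -0.53 ]))
```

send_rows(
  moves=[
    [[212,-165,20],[0,0,-0.26],0],
    [[424,-331,40],[0,0,-0.53],0],
    [[424,-331,40],[0,0,-0.53],0],
    [[424,-331,40],[0,0,-0.53],0],
    [[424,-331,40],[0,0,-0.53],0],
    [[424,-331,40],[0,0,-0.53],0],
    [[424,-331,40],[0,0,-0.53],0],
    [[424,-331,40],[0,0,-0.53],0],
    [[424,-331,40],[0,0,-0.53],0],
    [[424,-331,40],[0,0,-0.53],0],
    [[424,-331,40],[0,0,-0.53],0],
    [[424,-331,40],[0,0,-0.53],0],
  ],
)

```text
clock: 1.1
eef_pos: [0.437, -0.0266, 0.2664]
tool_rot: [0.896, 0.444, -0.0, -0.001]
ft_force: [1.7, -0.9, 0.4]
grip_width: -0.0001
```

send_rows(
  moves=[
    [[0,0,0],[0,0,0],0],
    [[0,0,0],[0,0,0],0],
  ],
)

```text
clock: 1.27
eef_pos: [0.4372, -0.0245, 0.2656]
tool_rot: [0.895, 0.447, -0.001, -0.001]
ft_force: [0.1, -0.8, -1.0]
grip_width: 0.0001
```

Run:
```python
from h import *
print(rel([*fing(.628,off=.042),.153],-.65), readout.get_obs()["joint_pos"].round(2))
```

```text
(array([ 35.9,  -2.5, 112.6]), array([-0.003,  0.   ,  0.006])) [-0.06  0.14 -0.22  1.21  0.    2.16]
```

Next I level over the start point, then descend.

send_rows(
  moves=[
    [[36,-2,20],[0,0,0],0],
    [[36,-2,40],[0,0,0],0],
    [[36,-2,60],[0,0,0],0],
    [[36,-2,80],[0,0,0],0],
    [[36,-2,95],[0,0,0],0],
    [[36,-2,105],[0,0,0],0],
    [[36,-2,112],[0,0,0],0],
    [[36,-2,112],[0,0,0],0],
    [[36,-2,112],[0,0,0],0],
  ],
)

```text
clock: 2.02
eef_pos: [0.4566, 0.0047, 0.1536]
tool_rot: [0.895, 0.446, -0.001, -0.001]
ft_force: [0.9, 0.0, 0.2]
grip_width: 0.0003
```

Run:
```python
from h import *
for n in("scene","top"):
    im=camera(n)
    x0,y0,x1,y1=(190,100,320,250) if n=="scene" else (200,130,350,280)
    cv2.imwrite(f"pics/{n}1.png",cv2.resize(cv2.cvtColor(im[y0:y1,x0:x1],cv2.COLOR_RGB2BGR),(400,int(400*(y1-y0)/(x1-x0)))))
a,b=cv2.imread("pics/scene1.png"),cv2.imread("pics/top1.png"); s=np.zeros((470,800,3),np.uint8); s[:min(470,len(a)),:400]=a[:470]; s[:len(b),400:]=b[:470]; cv2.imwrite("pics/both1.png",s)
for a in(.628,.7,.8,.9,.98,1.04,1.1,1.15,1.2): print(a,rel([*fing(a),.153])[0])
```

```text
0.628 [-3.5 19.   1.4]
0.7 [-5.8 23.6  1.4]
0.8 [-8.3 30.3  1.3]
0.9 [-10.1  37.2   1.3]
0.98 [-11.1  42.8   1.3]
1.04 [-11.5  47.    1.3]
1.1 [-11.7  51.3   1.3]
1.15 [-11.7  54.9   1.3]
1.2 [-11.4  58.4   1.3]
```

View pics/both1.png

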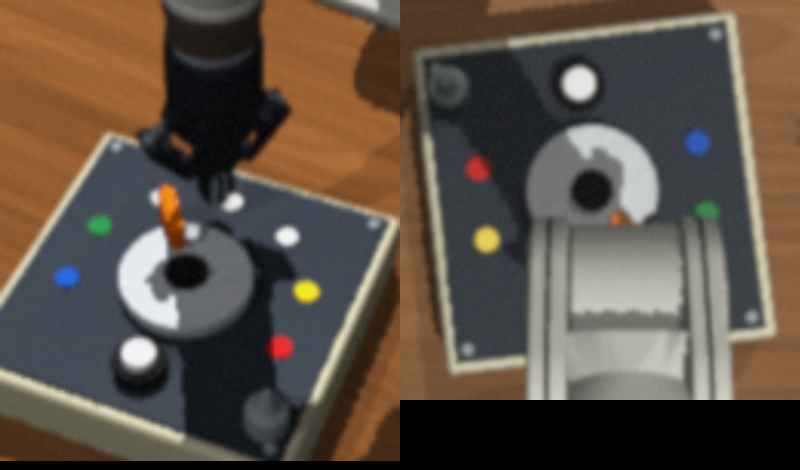

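The closed fingertips are on the clockwise side of the tab: tips at about (215,195) and tab at (172,210) in the left panel. They are clear of the disc, so I push now.

send_rows(
  moves=[
    [[-2,10,1],[0,0,0],0],
    [[-3,17,1],[0,0,0],0],
    [[-5,21,1],[0,0,0],0],
    [[-6,24,1],[0,0,0],0],
    [[-7,27,1],[0,0,0],0],
    [[-8,30,1],[0,0,0],0],
    [[-9,33,1],[0,0,0],0],
    [[-10,36,1],[0,0,0],0],
    [[-10,36,1],[0,0,0],0],
  ],
)

```text
clock: 2.87
eef_pos: [0.4806, -0.0253, 0.1532]
tool_rot: [0.895, 0.446, -0.0, -0.0]
ft_force: [-0.5, 0.2, 0.2]
grip_width: -0.0001
```

```bash
cat > look.py <<'E'
from h import *
import sys
out=[]
im=camera("scene"); k=sys.argv[1]
ms=cv2.inRange(cv2.cvtColor(im,cv2.COLOR_RGB2HSV),(4,140,70),(17,255,255))>0
best=[]
for a in np.arange(.3,2,.02):
    u,w=ut(a)
    pts=[proj("scene",[*(H+r_*u+t*w),.06+z]) for r_ in(.026,.078) for t in(-.007,.007) for z in(.014,.038)]
    q=np.zeros((384,512),np.uint8);cv2.fillConvexPoly(q,cv2.convexHull(np.int32(np.round(pts))),1);q=q>0
    best.append((round((q&ms).sum()/q.sum(),3),round(a,2)))
print([(float(x),float(y)) for x,y in sorted(best)[-4:]])
cv2.imwrite(f"pics/{k}.png",cv2.resize(cv2.cvtColor(im[110:250,180:320],cv2.COLOR_RGB2BGR),None,fx=4,fy=4))
o=readout.get_obs(); print(o["eef_pos"].round(4),o["ft_force"].round(1))
E
python3 look.py s2
python3 - <<'E'
from h import *
for a in(.85,.9,.98,1.04,1.1,1.15,1.2): print(a,rel([*fing(a),.153])[0])
E
```

```text
[(0.74, 0.94), (0.766, 0.9), (0.775, 0.92), (0.781, 0.88)]
[ 0.4805 -0.0253  0.1533] [-0.1 -0.7 -0.3]
0.85 [ 1.1 -3.1  0.3]
0.9 [0.2 0.4 0.3]
0.98 [-0.7  6.   0.3]
1.04 [-1.2 10.3  0.3]
1.1 [-1.3 14.6  0.3]
1.15 [-1.3 18.1  0.3]
1.2 [-1.  21.7  0.3]
```

The tab has followed to about 0.9, as modelled. I continue gently past half-way.

send_rows(
  moves=[
    [[0,2,0],[0,0,0],0],
    [[-1,4,0],[0,0,0],0],
    [[-1,6,0],[0,0,0],0],
    [[-1,8,0],[0,0,0],0],
    [[-1,10,0],[0,0,0],0],
    [[-1,12,0],[0,0,0],0],
    [[-1,14,0],[0,0,0],0],
    [[-1,14,0],[0,0,0],0],
    [[-1,14,0],[0,0,0],0],
  ],
)

```text
clock: 3.67
eef_pos: [0.4913, -0.0346, 0.1533]
tool_rot: [0.895, 0.446, -0.0, -0.0]
ft_force: [-0.7, 0.2, -0.0]
grip_width: 0.0002
```

```bash
python3 look.py s3
```

```text
[(0.741, 1.18), (0.746, 1.28), (0.749, 1.2), (0.756, 1.24)]
[ 0.4911 -0.0346  0.1533] [-0.4 -0.1 -0.4]
```

View pics/s3.png

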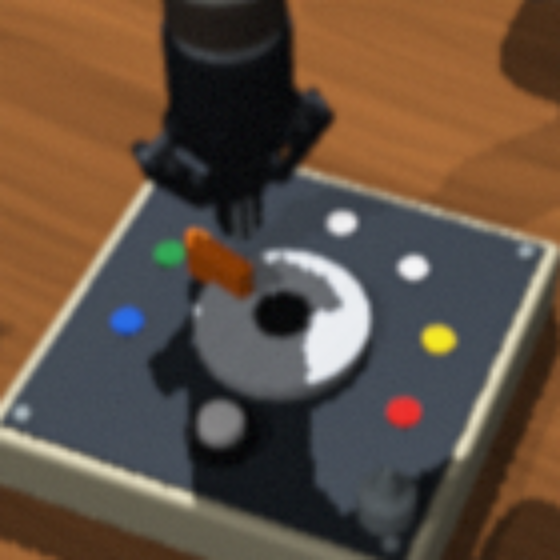

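The tab now points at the green mark: green at (170,252), tab end at (195,240). The fingers stand clear behind it. I back off, lift, and go over the button.

send_rows(
  moves=[
    [[0,-20,0],[0,0,0],0],
    [[0,-30,0],[0,0,0],0],
    [[0,-30,-40],[0,0,0],0],
    [[0,-30,-80],[0,0,0],0],
    [[0,-30,-100],[0,0,0],0],
    [[0,-30,-100],[0,0,0],0],
    [[0,-30,-100],[0,0,0],0],
  ],
)

```text
clock: 4.3
eef_pos: [0.4678, -0.0163, 0.2547]
tool_rot: [0.895, 0.446, 0.001, 0.001]
ft_force: [-0.6, -0.4, 0.2]
grip_width: 0.0002
```

```bash
python3 look.py s4; python3 -c "
from h import *
print(rel([.6240,.0320,.19],-.65))"
```

```text
[(0.741, 1.18), (0.746, 1.28), (0.749, 1.2), (0.756, 1.24)]
[ 0.4669 -0.0163  0.2532] [-0.3  0.4 -0.2]
(array([133.2,  96.4,  63.1]), array([-0.   ,  0.001,  0.004]))
```

send_rows(
  moves=[
    [[33,24,0],[0,0,0],0],
    [[66,48,0],[0,0,0],0],
    [[100,72,0],[0,0,0],0],
    [[133,96,0],[0,0,0],0],
    [[133,96,20],[0,0,0],0],
    [[133,96,40],[0,0,0],0],
    [[133,96,63],[0,0,0],0],
    [[133,96,63],[0,0,0],0],
    [[133,96,63],[0,0,0],0],
  ],
)

```text
clock: 5.1
eef_pos: [0.6214, 0.0321, 0.1866]
tool_rot: [0.895, 0.446, -0.004, -0.002]
ft_force: [-0.6, 0.5, 0.0]
grip_width: 0.0002
```

```bash
python3 look.py s5; python3 -c "
from h import *
print(rel([.6240,.0320,.081+.0726]))"
```

```text
[(0.0, 1.92), (0.0, 1.94), (0.0, 1.96), (0.0, 1.98)]
[0.6227 0.0321 0.1888] [0.4 0.6 0.6]
(array([ 0.8,  1.2, 35.2]), array([0., 0., 0.]))
```

View pics/s5.png

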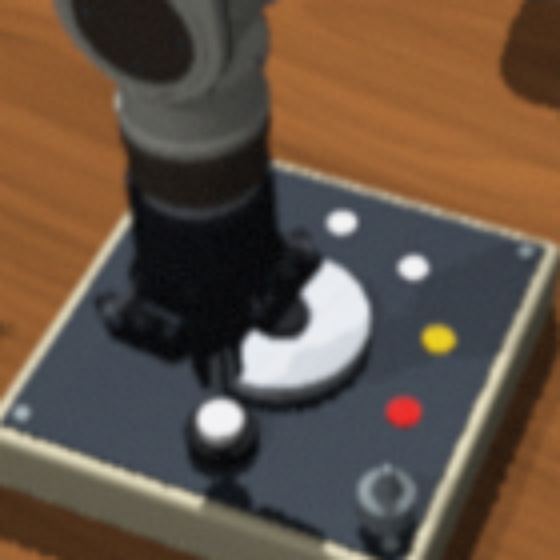

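The fingertips at (215,380) hang about 35 mm above the button at (220,415). I descend slowly, watching the force.

send_rows(
  moves=[
    [[1,1,10],[0,0,0],0],
    [[1,1,20],[0,0,0],0],
    [[1,1,28],[0,0,0],0],
    [[1,1,32],[0,0,0],0],
    [[1,1,35],[0,0,0],0],
    [[1,1,37],[0,0,0],0],
    [[1,1,37],[0,0,0],0],
  ],
)

```text
clock: 5.73
eef_pos: [0.6236, 0.0322, 0.1519]
tool_rot: [0.895, 0.446, -0.002, -0.001]
ft_force: [-2.4, 0.1, 2.7]
grip_width: -0.0001
```

send_rows(
  moves=[
    [[0,0,1],[0,0,0],0],
    [[0,0,2],[0,0,0],0],
    [[0,0,2],[0,0,0],0],
  ],
)

```text
clock: 5.98
eef_pos: [0.6238, 0.0322, 0.1504]
tool_rot: [0.895, 0.446, -0.002, -0.001]
ft_force: [-1.3, -0.5, 3.3]
grip_width: 0.0
```

send_rows(
  moves=[
    [[0,0,1],[0,0,0],0],
    [[0,0,2],[0,0,0],0],
    [[0,0,2.5],[0,0,0],0],
    [[0,0,2.5],[0,0,0],0],
  ],
)

```text
clock: 6.32
eef_pos: [0.6238, 0.0322, 0.1487]
tool_rot: [0.895, 0.446, -0.002, -0.0]
ft_force: [-4.4, 0.5, 6.5]
grip_width: 0.0003
```

send_rows(
  moves=[
    [[0,0,1],[0,0,0],0],
    [[0,0,2],[0,0,0],0],
    [[0,0,2],[0,0,0],0],
  ],
)

```text
clock: 6.57
eef_pos: [0.6238, 0.0322, 0.1486]
tool_rot: [0.895, 0.446, -0.001, -0.0]
ft_force: [-5.5, -0.2, 12.2]
grip_width: -0.0002
```

Travel has stopped at z 0.1486 while the force rose to 12 N, well over the button's 5 N, so it has bottomed. One firmer hold, then lift clear.

send_rows(
  moves=[
    [[0,0,2],[0,0,0],0],
    [[0,0,2.5],[0,0,0],0],
    [[0,0,2.5],[0,0,0],0],
  ],
)

```text
clock: 6.82
eef_pos: [0.6237, 0.0322, 0.1485]
tool_rot: [0.895, 0.446, -0.0, 0.0]
ft_force: [-7.1, -0.5, 15.1]
grip_width: 0.0001
```

```bash
python3 look.py s6
```

```text
[(0.0, 1.92), (0.0, 1.94), (0.0, 1.96), (0.0, 1.98)]
[0.6237 0.0322 0.1485] [-7.4 -0.5 14.5]
```

View pics/s6.png

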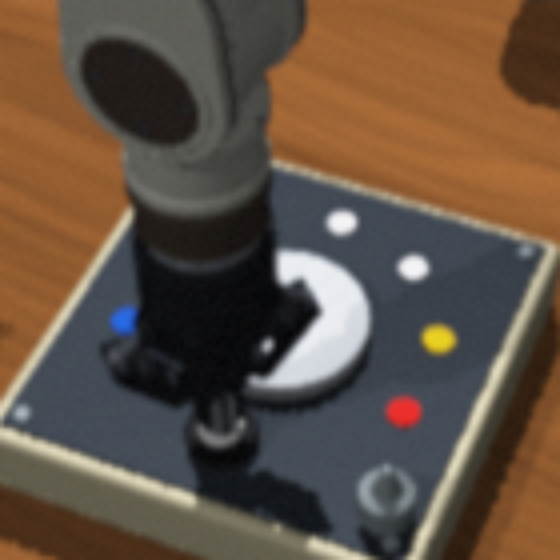

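The fingertips are centred within the white button at (222,430), which is pressed down into its housing. I lift and retreat.

send_rows(
  moves=[
    [[0,0,-10],[0,0,0],0],
    [[0,0,-40],[0,0,0],0],
    [[0,0,-80],[0,0,0],0],
    [[0,0,-110],[0,0,0],0],
    [[-40,-30,-120],[0,0,0],0],
    [[-80,-60,-120],[0,0,0],0],
    [[-120,-90,-120],[0,0,0],0],
    [[-160,-120,-120],[0,0,0],0],
    [[-195,-140,-120],[0,0,0],0],
    [[-195,-140,-120],[0,0,0],0],
    [[-195,-140,-120],[0,0,0],0],
    [[-195,-140,-120],[0,0,0],0],
  ],
)

```text
clock: 7.87
eef_pos: [0.3937, -0.0397, 0.2691]
tool_rot: [0.895, 0.446, 0.0, 0.0]
ft_force: [1.0, -0.1, 0.4]
grip_width: -0.0003
```

```bash
python3 look.py s7
python3 - <<'E'
from h import *
im=camera("scene"); print([(c,a,back("scene",c,.0615).round(4)) for c,a in blobs(im,*COL["white"],(215,200,250,225))])
a=cv2.cvtColor(cv2.imread("pics/scene0.png"),cv2.COLOR_BGR2GRAY).astype(int);b=cv2.cvtColor(im,cv2.COLOR_RGB2GRAY).astype(int)
for n,(x0,y0,x1,y1) in dict(centre=(264,222,292,252),bowl=(330,198,385,248),key=(148,155,185,198)).items(): print(n,np.abs(a-b)[y0:y1,x0:x1].mean().round(2))
cv2.imwrite("pics/s8.png",cv2.resize(cv2.cvtColor(im[100:300,140:400],cv2.COLOR_RGB2BGR),None,fx=3,fy=3))
E
```

```text
[(0.726, 1.18), (0.733, 1.28), (0.735, 1.2), (0.742, 1.24)]
[ 0.3952 -0.0395  0.2693] [ 0.1 -0.2  0.5]
[(array([241. , 202.6]), 83, array([0.5739, 0.0188, 0.0615])), (array([234.5, 214.3]), 105, array([0.612 , 0.0236, 0.0615]))]
centre 33.68
bowl 30.19
key 38.21
```

View pics/s8.png

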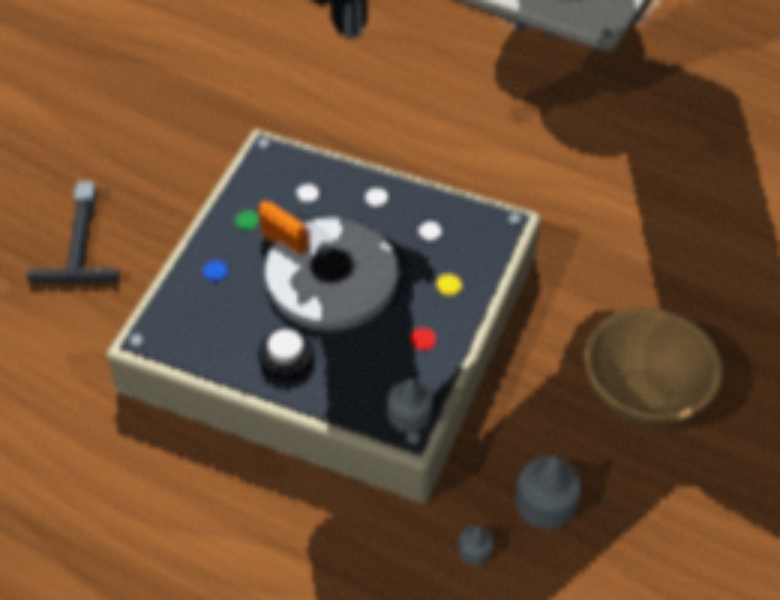

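The tab is at green (248,218). The button is back up, with its centroid at (234.5, 214.3) px, the same as at the start. The centre, bowl and key stand where they were; the grey-level differences come from the arm's shadow. I hand in.

```bash
python3 -c "
from h import *
print(readout.get_obs()['joint_vel'].round(3)); print(order.job_done())"
```

```text
[ 0.012  0.024  0.018  0.004 -0.001 -0.002]
the job is handed in; nothing more can be done
None
```

I pushed the dial's tab one click anticlockwise, from +0.628 to +1.257, where it clicked in at the green mark. I used the shut fingertips on one side only. I then pressed the white button until it bottomed, lifted off, retreated and handed the job in at about 8 s; the hand-in reported no verdict.

What the last checks showed:
- **Dial:** the image fit put the tab at about 1.24 rad, against 1.257 for green.
- **Button:** travel stopped while the force rose to about 15 N, well above the 5 N needed to press it fully. It sprang back up, to the same pixel position as at the start.
- **Loose parts:** the centre, bowl and chuck key look unmoved in the last picture. My automatic image-difference check on them was no use, because the arm's shadow had shifted (differences of 30 to 38 grey levels), so I compared their positions by eye.

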